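Lock the test box lid with its T-head fastener

ROBOT

A 6-joint arm with a two-finger parallel gripper is mounted at the origin on the work surface. World frame = base frame: x ahead of the robot, y to its left, z up, the work surface at z = 0. Lengths are in m, angles in rad, forces in N, time in s.
With the tool pointing down it reaches from about 0.325 to 0.9 m from the base axis. Payload 3.5 kg.
Tool frame: the origin (TCP) lies midway between the tips of the shut fingers; the grasp point (between the pads) lies 19 mm behind it; z points along the fingers, y is the direction in which the jaws open and shut (so a half turn about z gives the same grasp; the last joint's range is limited). The gripper opens to 85 mm and grips with 20 to 120 N. Pads are 22 mm wide; open, the fingers measure 114 mm over their backs; the gripper's body (76 mm by 85 mm) begins 54 mm behind the grasp point. The pads swing forward as they close: fully open they stand 13 mm farther back than shut.
Start: joints at [-1.278, 0.276, -0.026, 1.268, 0, 1.467], TCP at [0.241, -0.577, 0.231] pointing down, gripper open.
Joint ranges: [-3.12, 3.12], [-0.85, 1.88], [-1.08, 1.24], [-1.95, 2.15], [-1.57, 1.53], [-3.14, 3.14]. Speed limits (rad/s): [2.57, 2.57, 3.14, 3.14, 3.14, 3.14].

INTERFACE

Orientations are given as a unit quaternion [w, x, y, z].
In Python, from bench import manip, vision, nets gives the robot as it stands.
- The arm moves only by the tool servo_tool, never from a script. Its argument "moves" is text: rows parted by semicolons, each of 7 numbers parted by spaces: the shift along the world's x, y, z in m, then the turn, a rotation vector about the world's x, y, z in degrees, then the closure, from 0 (fully open) to 1 (shut). A call has 1 to 5 rows; each row shifts and turns the commanded pose from where the row before left it; what a row does not reach is not made up. A row lasts 1/12 s, in which the tool goes at most 41.7 mm and 7.16 degrees, less where a joint would pass 70% of its speed; a pose out of reach is approached as far as the arm can. A call with a gripper value outside its range is refused whole. The fingers move at their own pace and stop on an object; "grip_force" is the grip in N (left out, the last holds). Time passes only in rows, so rows that do not move let the fingers close. It gives the time, the measured TCP pose, the force and the opening at its end, in the units of the state.
- manip.state(): the state, without advancing time (a new reading comes with each control period).
- vision.grab_frame(name): name is "scene" or "top" or "wrist"; returns a dict with "img" (384x512x3 uint8, blue, green, red), "range_z" (384x512 float32, m along the optical axis (not along the pixel's ray), 0 where there is no reading), "mtx" (3x3 intrinsics, pixels), "R" (3x3) and "t" (3): a world point X has camera coordinates R X + t. Camera axes: x right, y down, z forward; pixel columns grow to the right and rows downward; lengths in m; the calibration is good to about 2 mm. A picture is of the moment at which its call begins.
- manip.hand_in(): hands the job in, once; it reports no verdict.
Trained networks look in a picture, given as the dict that the camera call returned (one of the last four; its "shot" number tells which), for a name from the list of things; names that differ only in an ending like _2 or _b are one class to them, and where a whole thing is asked for, a point or a joint stands for the part that bears it (a point fixed in the world has none). Each returns a list of dicts, best first, with "conf" (0 to 1); they miss things now and then, are a little off and sometimes report something else, mostly with a low value. They report only what shows in the picture. A call takes as long as a camera call. They do not tell look-alikes from the thing itself.
- nets.trace(picture, target): "mask" (384x512 bool, what is visible of it) and "rect" ([centre column, centre row, width, height] in pixels, round what is visible of it).
- nets.landmark_of(picture, target): "position" ([column, row] in pixels: a listed point, or the origin of a listed thing).
The state is a dict: "clock": time; "joint_positions": joint angles; "qvel": joint speeds; "effort": joint torques, N m; "tool_pos": TCP position; "ee_rot": TCP orientation; "ft_force": force on the tool from outside, world axes, zero at the start; "ft_torque": the same for the moment, N m; "finger_gap": finger opening in m.
Only numpy, scipy, OpenCV 4.12 (cv2) and the standard library are available. Lean on these libraries where they do the work, as an engineer would, in place of code of your own. Each camera call takes 0.05 s, during which the arm holds its last target.

TASK

Take the T-head fastener out of its grey holder block and pass its head through the keyhole slot in the lid of the aluminium test box. Press it down gently against the spring, give it a quarter turn, and let go, so that it springs up into the notches under the slot and stays locked. Leave the other things on the bench where they are.

Things in the scene. Friction and masses are not known exactly. Their poses are not given: they have to be found in the camera images.
- fastener: T-head fastener, about 90 g, standing upright in the holder. Origin: centre of the T-head's underside, z up. T-head 26 mm (x) x 8 mm (y) x 6 mm high, square-edged; stem 14 mm across; round flange 36 mm across, z = 16.5 to 20.5 mm; black grip 32 mm (x) x 12 mm (y), z = 20.5 to 54.5 mm, its long side parallel to the T-head. Both ways round are alike.
- grip (a point): On the fastener's axis, 42 mm above its origin: where to pinch the black grip across its 12 mm, so that the fingertips clear the flange.
- holder: Grey block 80 x 70 x 30 mm high, fixed, with a square pocket 28 x 28 mm, 24 mm deep, in the middle of its top; the fastener hangs in it by its flange, which lies on the block's top. Lift it straight out. Origin: centre of the underside.
- testbox: Closed aluminium test box, fixed, 170 mm (x) x 120 mm (y) x 72 mm high; origin: centre of the underside. In the middle of its lid a dark steel insert plate, 56 x 56 mm, stands 3 mm above the lid; it holds the keyhole slot, notches and spring plunger. Bearing on any of these with more than 25 N through the fastener damages them.
- slot (a point): Nominal centre of the slot, level with the insert's top face, axes as the test box. Slot 29 mm (x) x 10 mm (y) widened at its middle to a 16 mm round hole for the stem; plate 5 mm thick. The insert floats: the true centre lies up to 3.6 mm off this point in x and in y (not in height or yaw), not measured. It stays put under light sliding and yields sideways (5 mm at most) above about 12 N.
- plunger_top (a point): Nominal top of the spring plunger, 10 mm below slot: the lowered T-head meets it here. It pushes up with 4 N, and 1.2 N more per mm. From 4 mm deeper (about 9 N) the head is clear of the corner blocks under the plate and can be turned, either way; 6.5 mm deeper (about 12 N) the flange meets the plate, a hard stop.
- notch (a point): Nominal resting place of the locked fastener's origin, 11 mm below slot. After a quarter turn (T-head along the box's y) the spring lifts the released fastener into two notches under the plate, 3 mm deep and 12.8 mm wide; if it is not turned to within about 10 degrees it stays 3 mm lower.
- screwdriver: A screwdriver 150 mm long lying between holder and test box; not to be moved. Origin: its underside, mid-length.
- spool: A metal solder spool 54 mm across, 40 mm high; not to be moved.
- board: A small green circuit board 80 x 60 mm, up to 18 mm high; not to be moved.
- meter: A black hand multimeter 150 x 75 x 40 mm lying flat; not to be moved.
- jar: A small parts jar 36 mm across, 50 mm high, standing near the robot; not to be moved.
- heatsink: A finned aluminium heat sink 50 x 50 x 30 mm; not to be moved.
- wrench: A wrench 130 mm long lying flat; not to be moved.
There are look-alikes about, which are no part of the job. Leave any green or pink look-alike of the holder alone.

How it is judged:
On the way, in this order (a step that is already met when the one before it is completed fails the run):
1. the fastener is lifted clear of its holder (z of fastener in the frame of holder above 0.035 m), for 0.1 s.
2. its T-head is through the slot plate, still lined up with the slot (z of fastener in the frame of slot below -0.007 m and horizontal distance between fastener and slot below 0.009 m and angle between the x axis of fastener and the x axis of slot, either way round below 0.25 rad), for 0.05 s.
At the end, for the whole second after the job is handed in: The fastener stands upright (within 0.08 rad) and at rest in the slot (within 9 mm of its nominal centre), turned a quarter turn (T-head across the slot within 0.25 rad) and sprung up into the notches: the head's underside 9.5 to 12.8 mm below the insert's top face (z of fastener in the frame of slot between -0.0128 and -0.0095 m and horizontal distance between fastener and slot below 0.009 m and angle between the x axis of fastener and the y axis of slot, either way round below 0.25 rad and angle between fastener's own z axis and vertical below 0.08 rad and linear speed of fastener below 0.01 m/s); the robot touches nothing.
It fails at once if the fastener bears on the test box, its insert or plunger with more than 25 N (contact force between fastener and testbox above 25 N).
It fails at once if another thing on the bench is moved by more than 30 mm (distance of any of screwdriver, spool, board, meter, jar, heatsink, wrench from where it was at the start of the episode above 0.03 m).
It also fails if it takes over 72 s, if anything falls off the work surface, if the arm or the gripper's body presses on something with over 40 N, if the wrist force passes 120 N, or if a joint passes its speed limit or range.

## Working session

There is one attempt and no reset: what is moved stays moved. The work goes in short steps, Python scripts to look and compute and a tool call to move; the robot and the scene stay as the last step left them, time stands still between calls to the robot, and variables do not carry over. Pictures are saved under pics/ and viewed, and the job is handed in when it is done.

Besides the shell and the picture viewer there is one more tool, called after "Request:" as name(argument=value, ...) on one line, values as JSON. servo_tool: Moves the arm, as the interface text tells. Its arguments: {"type":"object","properties":{"moves":{"type":"string"},"grip_force":{"type":"number"}},"required":["moves"]}

```bash
mkdir -p pics; ls; cat > h.py <<'E'
import numpy as np, cv2
from bench import manip, vision, nets
def pt(f,u,v,z=None):
    K=f["mtx"];R=f["R"];t=f["t"]
    d=np.linalg.inv(K)@np.array([u,v,1.0])
    c=-R.T@t; w=R.T@d
    if z is None:
        r=f["range_z"][int(round(v)),int(round(u))]; return c+w*r
    return c+w*(z-c[2])/w[2]
def proj(f,X):
    p=f["mtx"]@(f["R"]@np.array(X)+f["t"]); return p[:2]/p[2]
def cloud(f):
    v,u=np.mgrid[0:384,0:512]; d=np.linalg.inv(f["mtx"])@np.stack([u.ravel(),v.ravel(),np.ones(u.size)])
    P=(d*f["range_z"].ravel()-f["t"][:,None]).T@f["R"]
    return P.reshape(384,512,3)
E
python3 - <<'E'
from h import *
for n in ["top","scene"]:
    f=vision.grab_frame(n); cv2.imwrite(f"pics/{n}0.png",f["img"])
    print(n,"cam",-f["R"].T@f["t"])
    for k in ["fastener","holder","testbox","slot"]:
        for fn in (nets.landmark_of,nets.trace):
            if fn is nets.trace and k=="slot": continue
            for r in fn(f,k)[:3]: print(k,round(r["conf"],2),r.get("position",r.get("rect")))
s=manip.state();print(s["clock"],s["tool_pos"],s["ee_rot"],s["finger_gap"])
E
```

```text
pics
top cam [0.43549184 0.01370211 1.20789684]
fastener 0.61 [327.6, 217.5]
fastener 0.54 [330.8, 217.7, 17.5, 13.4]
holder 0.92 [356.5, 172.4]
holder 0.65 [327.4, 217.7]
holder 0.65 [361.6, 256.7]
holder 0.95 [330.3, 215.9, 31.8, 35.1]
holder 0.84 [358.4, 173.8, 30.2, 33.8]
holder 0.75 [364.2, 257.9, 31.7, 31.7]
testbox 0.74 [186.5, 212.3]
testbox 0.73 [179.5, 210.4]
testbox 0.95 [185.1, 208.9, 45.5, 70.7]
slot 0.58 [182.8, 204.5]
scene cam [1.13890848 0.43022409 0.62539597]
fastener 0.56 [205.0, 169.7]
fastener 0.47 [206.7, 160.1, 16.6, 15.0]
holder 0.84 [211.5, 148.0]
holder 0.74 [210.3, 173.6]
holder 0.62 [151.1, 181.2]
holder 0.87 [208.2, 168.1, 31.9, 27.1]
testbox 0.85 [328.2, 236.5]
testbox 0.52 [332.6, 215.1]
testbox 0.98 [330.4, 229.1, 79.4, 79.4]
slot 0.98 [332.3, 216.5]
0.8 [ 0.2409666  -0.57669536  0.2313405 ] [2.47084933e-05 9.80481416e-01 1.96611783e-01 2.07730890e-06] 0.08552754460993393
```

```bash
python3 - <<'E'
import cv2
a=cv2.imread("pics/top0.png"); cv2.imwrite("pics/topz.png",cv2.resize(a[130:300,140:400],None,fx=3,fy=3,interpolation=cv2.INTER_CUBIC))
E
```

```text
(no output)
```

View pics/top0.png

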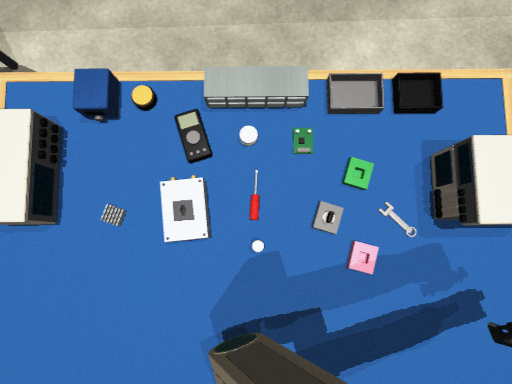

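View pics/topz.png

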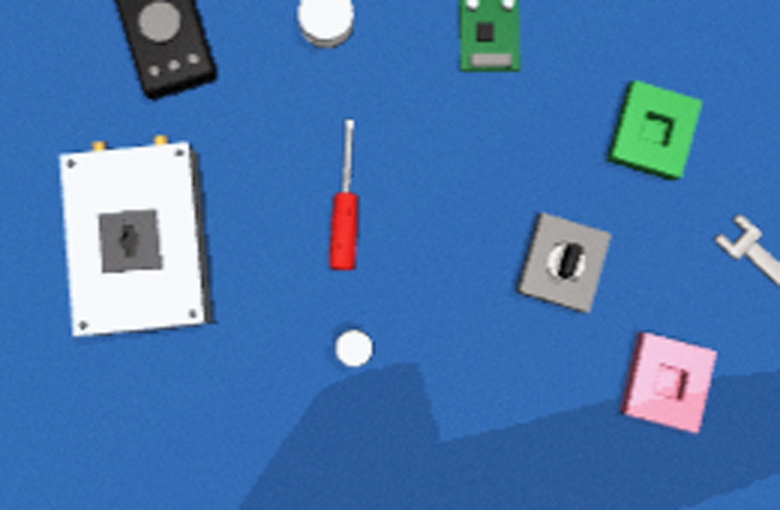

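View pics/scene0.png

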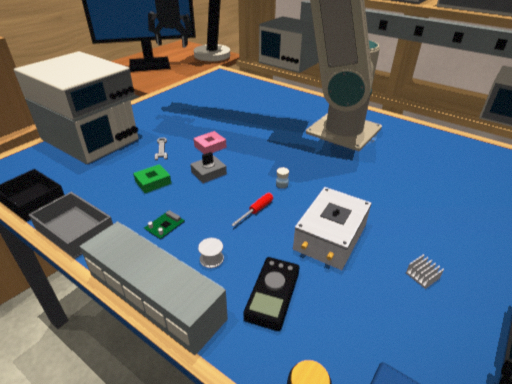

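The top view shows the grey holder with the fastener at (329,217). The box's insert is at (183,210), and the jar and screwdriver lie between them.

```bash
python3 - <<'E'
from h import *
f=vision.grab_frame("top")
P=cloud(f)
print("fast",pt(f,331,216.5,.06)); print("box",pt(f,183.5,210,.075))
# box lid
for lo,hi,(u0,u1,v0,v1) in [(.066,.08,(150,220,165,255)),(.024,.036,(308,348,195,238))]:
    m=np.zeros((384,512),bool); m[v0:v1,u0:u1]=1
    z=P[...,2]; m&=(z>lo)&(z<hi)
    q=P[m][:,:2].astype(np.float32); r=cv2.minAreaRect(q*1000); print(m.sum(),r,np.median(z[m]))
m=np.zeros((384,512),bool); m[195:238,308:350]=1
m&=(P[...,2]>.048); q=P[m]; print(m.sum(),q.mean(0),cv2.minAreaRect((q[:,:2]*1000).astype(np.float32)), q[:,2].max())
print(pt(f,258,246,.05),pt(f,248,135,.04))
E
```

```text
fast [ 0.48918153 -0.2120151   0.06      ]
box [0.51146824 0.20353017 0.075     ]
2580 ((514.6480102539062, 203.646484375), (170.89512634277344, 121.09561157226562), 4.919388771057129) 0.07176864258972024
587 ((489.403564453125, -210.2252655029297), (70.72274780273438, 80.26606750488281), 72.03701782226562) 0.030213415021242928
65 [ 0.48452652 -0.18854546  0.17077208] ((457.6304016113281, -107.01766967773438), (29.27655029296875, 243.7138214111328), 17.241811752319336) 1.2078968387006312
[ 0.40864472 -0.00387293  0.05      ] [0.73326419 0.02134825 0.04      ]
```

Request:
servo_tool(moves="0.0225 0.0333 0 0 0 -3.7 0;0.0225 0.0333 0 0 0 -3.7 0;0.0225 0.0333 0 0 0 -3.7 0;0.0225 0.0333 0 0 0 -3.7 0;0.0225 0.0333 0 0 0 -3.7 0")

```text
clock: 1.27
tool_pos: [0.3541, -0.4087, 0.2314]
ee_rot: [0.0, 0.999, 0.034, 0.0]
ft_force: [0.9, 0.2, -0.1]
finger_gap: 0.0851
```

Request:
servo_tool(moves="0.0225 0.0333 0 0 0 -3.7 0;0.0225 0.0333 0 0 0 -3.7 0;0.0225 0.0333 0 0 0 -3.7 0;0.0225 0.0333 -0.005 0 0 -3.7 0;0.0225 0.0333 -0.005 0 0 -3.7 0")

```text
clock: 1.68
tool_pos: [0.4671, -0.2422, 0.222]
ee_rot: [0.0, 0.992, -0.126, 0.001]
ft_force: [1.0, -0.4, 1.3]
finger_gap: 0.0854
```

Request:
servo_tool(moves="0.0225 0.0333 -0.01 0 0 -3.7 0;0 0 -0.01 0 0 0 0;0 0 0 0 0 0 0")

```text
clock: 1.93
tool_pos: [0.488, -0.2079, 0.1993]
ee_rot: [-0.001, 0.988, -0.154, -0.002]
ft_force: [-1.2, -0.2, -0.7]
finger_gap: 0.0853
```

```bash
cat > w.py <<'E'
from h import *
import sys
f=vision.grab_frame("wrist"); n=sys.argv[1]; cv2.imwrite(f"pics/{n}.png",f["img"]); np.savez(f"pics/{n}.npz",**{k:f[k] for k in("img","range_z","mtx","R","t")})
print("cam",-f["R"].T@f["t"],"axis",f["R"][2]); s=manip.state();print(s["clock"],s["tool_pos"],s["ee_rot"],s["ft_force"],s["finger_gap"])
for k in sys.argv[2:]:
    for r in nets.landmark_of(f,k)[:2]: print(k,round(r["conf"],2),r["position"])
E
python3 w.py w1 fastener grip holder
```

```text
cam [ 0.55941081 -0.23087496  0.34107493] axis [-0.28243702  0.09187549 -0.95487602]
1.9833 [ 0.48776636 -0.20930249  0.2002056 ] [-2.23180726e-04  9.87856106e-01 -1.55365458e-01 -1.35615127e-03] [ 0.042305    0.2466107  -0.19198281] 0.08571343954192738
fastener 0.9 [259.0, 170.2]
grip 0.8 [257.2, 180.9]
holder 0.85 [374.8, 241.2]
holder 0.8 [260.2, 166.0]
```

View pics/w1.png

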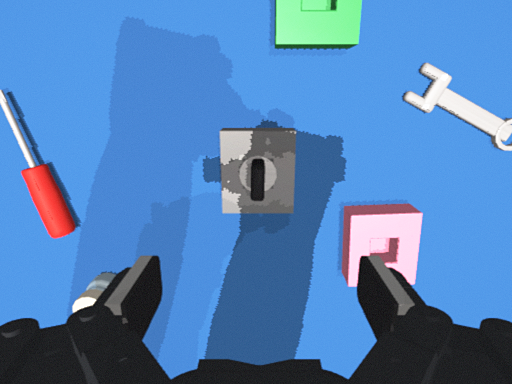

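The wrist view shows the grip at (258,180), nearly parallel to the image columns, so the yaw is close to -18°.

```bash
python3 - <<'E'
from h import *
f=dict(np.load("pics/w1.npz")); P=cloud(f)
z=P[...,2]
m=np.zeros((384,512),bool); m[120:230,205:310]=1
for lo,hi in((.06,.09),(.03,.043),(.026,.0325)):
    k=m&(z>lo)&(z<hi); q=P[k]; print(lo,k.sum(),np.median(z[k]) if k.any() else 0)
    if k.sum()>20:
        print(q.mean(0),cv2.minAreaRect((q[:,:2]*1000).astype(np.float32)))
k=m&(z>.045);print(np.percentile(z[k],[5,50,95]))
hi=k&(z>np.percentile(z[k],95)-.004);print(hi.sum(),cv2.minAreaRect((P[hi][:,:2]*1000).astype(np.float32)))
E
```

```text
0.06 506 0.06700674782820247
[ 0.49063856 -0.20709608  0.06676471] ((489.85992431640625, -207.14549255371094), (11.840295791625977, 30.939863204956055), 71.94273376464844)
0.03 1615 0.030715295316306845
[ 0.49245762 -0.20727678  0.03165463] ((489.5548400878906, -206.6411590576172), (69.51612854003906, 79.7124252319336), 72.2017822265625)
0.026 4875 0.029438498028525988
[ 0.49207188 -0.20756595  0.02946894] ((488.98736572265625, -206.47793579101562), (70.32110595703125, 80.91390991210938), 72.16752624511719)
[0.05726178 0.06701544 0.34107493]
50 ((559.4108276367188, -230.8749542236328), (0.0, 0.0), 0.0)
```

Request:
servo_tool(moves="0.002 0.002 -0.035 0 0 0 0;0 0 -0.04 0 0 0 0;0 0 -0.04 0 0 0 0;0 0 -0.03 0 0 0 0;0 0 -0.01 0 0 0 0", grip_force=60)

```text
clock: 2.55
tool_pos: [0.4865, -0.208, 0.0423]
ee_rot: [-0.001, 0.987, -0.158, -0.004]
ft_force: [-0.8, 0.3, -0.3]
finger_gap: 0.0851
```

Request:
servo_tool(moves="0 0 -0.007 0 0 0 0;0 0 0 0 0 0 0.3;0 0 0 0 0 0 0.5")

```text
clock: 2.8
tool_pos: [0.4918, -0.2098, 0.0411]
ee_rot: [0.001, 0.988, -0.157, 0.001]
ft_force: [-0.1, 0.2, 0.5]
finger_gap: 0.0641
```

```bash
python3 w.py w2
```

```text
cam [ 0.56224353 -0.23280733  0.18329269] axis [-0.27622258  0.09049103 -0.95682415]
2.85 [ 0.49232291 -0.20993557  0.04155635] [ 7.88710331e-04  9.87603543e-01 -1.56953981e-01  2.01678137e-03] [0.06757985 0.40462131 0.06369478] 0.05659322443662413
```

View pics/w2.png

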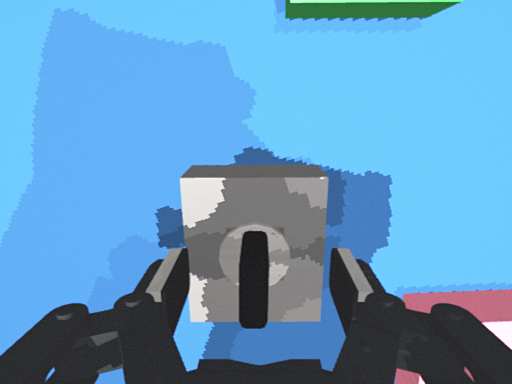

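The jaws straddle the grip evenly: pads at columns 188 and 330, grip at 256. The TCP is still about 5 mm high.

Request:
servo_tool(moves="-0.001 0.001 -0.004 0 0 0 0.5;0 0 0 0 0 0 0.5;0 0 0 0 0 0 0.5")

```text
clock: 3.1
tool_pos: [0.4899, -0.2075, 0.0361]
ee_rot: [0.0, 0.988, -0.157, 0.001]
ft_force: [0.1, 0.0, 0.4]
finger_gap: 0.0427
```

Request:
servo_tool(moves="0 0 0 0 0 0 0.8;0 0 0 0 0 0 1;0 0 0 0 0 0 1;0 0 0 0 0 0 1;0 0 0 0 0 0 1", grip_force=60)

```text
clock: 3.52
tool_pos: [0.4898, -0.2075, 0.0357]
ee_rot: [0.0, 0.988, -0.157, 0.0]
ft_force: [-0.0, 0.8, 2.3]
finger_gap: 0.0112
```

Request:
servo_tool(moves="0 0 0 0 0 0 1;0 0 0 0 0 0 1")

```text
clock: 3.68
tool_pos: [0.4898, -0.2075, 0.0357]
ee_rot: [0.0, 0.988, -0.157, 0.0]
ft_force: [0.3, 1.0, 5.0]
finger_gap: 0.0112
```

Request:
servo_tool(moves="0 0 0.01 0 0 0 1;0 0 0.03 0 0 0 1;0 0 0.04 0 0 0 1;0 0 0.04 0 0 0 1;0 0 0.02 0 0 0 1")

```text
clock: 4.1
tool_pos: [0.4911, -0.2084, 0.1803]
ee_rot: [0.001, 0.988, -0.157, 0.003]
ft_force: [0.7, -0.7, -0.7]
finger_gap: 0.0112
```

```bash
python3 w.py w3;python3 -c "
from h import *
print(np.round(manip.state()['joint_positions'],3))"
```

```text
cam [ 0.56124068 -0.2311192   0.32270687] axis [-0.27420834  0.0887703  -0.95756442]
4.15 [ 0.49307107 -0.20953566  0.18334217] [ 0.00216663  0.98764341 -0.15661336  0.00529614] [0.77352247 0.17986573 1.67232356] 0.011000034666523712
[-0.522  0.142 -0.297  1.119 -0.     2.934]
```

View pics/w3.png

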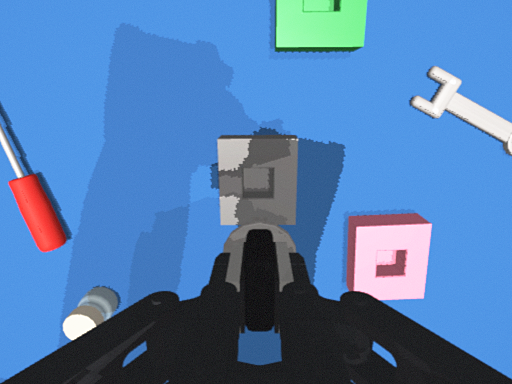

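The fastener is in hand and the pocket is empty at (258,181). Joint 6's range forces the other way round, so I turn +203° while carrying it across.

Request:
servo_tool(moves="0.0017 0.0142 0 0 0 7 1;0.0017 0.0142 0 0 0 7 1;0.0017 0.0142 0 0 0 7 1;0.0017 0.0142 0 0 0 7 1;0.0017 0.0142 0 0 0 7 1")

```text
clock: 4.57
tool_pos: [0.4971, -0.1356, 0.1749]
ee_rot: [-0.0, 0.989, 0.15, -0.001]
ft_force: [0.9, -0.4, -0.8]
finger_gap: 0.0114
```

Request:
servo_tool(moves="0.0017 0.0142 0 0 0 7 1;0.0017 0.0142 0 0 0 7 1;0.0017 0.0142 0 0 0 7 1;0.0017 0.0142 0 0 0 7 1;0.0017 0.0142 0 0 0 7 1")

```text
clock: 4.98
tool_pos: [0.5056, -0.0645, 0.1748]
ee_rot: [-0.0, 0.898, 0.441, -0.001]
ft_force: [0.5, -0.8, -1.5]
finger_gap: 0.011
```

Request:
servo_tool(moves="0.0017 0.0142 0 0 0 7 1;0.0017 0.0142 0 0 0 7 1;0.0017 0.0142 0 0 0 7 1;0.0017 0.0142 0 0 0 7 1;0.0017 0.0142 0 0 0 7 1")

```text
clock: 5.4
tool_pos: [0.5141, 0.0063, 0.1748]
ee_rot: [-0.001, 0.723, 0.69, -0.001]
ft_force: [-0.3, 0.6, -1.3]
finger_gap: 0.0111
```

Request:
servo_tool(moves="0.0017 0.0142 0 0 0 7 1;0.0017 0.0142 0 0 0 7 1;0.0017 0.0142 0 0 0 7 1;0.0017 0.0142 0 0 0 7 1;0.0017 0.0142 0 0 0 7 1")

```text
clock: 5.82
tool_pos: [0.5226, 0.0772, 0.1748]
ee_rot: [-0.001, 0.482, 0.876, -0.001]
ft_force: [0.9, 0.3, -1.1]
finger_gap: 0.0112
```

Request:
servo_tool(moves="0.0017 0.0142 0 0 0 7 1;0.0017 0.0142 0 0 0 7 1;0.0017 0.0142 0 0 0 7 1;0.0017 0.0142 0 0 0 7 1;0.0017 0.0142 0 0 0 7 1")

```text
clock: 6.23
tool_pos: [0.5311, 0.1481, 0.1748]
ee_rot: [-0.001, 0.197, 0.98, -0.0]
ft_force: [-0.5, -0.3, 0.1]
finger_gap: 0.0115
```

Request:
servo_tool(moves="0.0017 0.0142 0 0 0 7 1;0.0017 0.0142 0 0 0 7 1;0.0017 0.0142 0 0 0 7 1;0.0017 0.0142 0 0 0 7 1;0 0 0 0 0 0 1")

```text
clock: 6.65
tool_pos: [0.5384, 0.2062, 0.1748]
ee_rot: [-0.0, -0.046, 0.999, 0.0]
ft_force: [-0.1, -0.0, -1.6]
finger_gap: 0.0112
```

Request:
servo_tool(moves="0 0 0 0 0 0 1;0 0 0 0 0 0 1;0 0 0 0 0 0 1")

```text
clock: 6.9
tool_pos: [0.5383, 0.2036, 0.175]
ee_rot: [-0.0, -0.042, 0.999, -0.0]
ft_force: [0.3, -0.4, -1.1]
finger_gap: 0.0112
```

```bash
python3 w.py w4 slot testbox
```

```text
cam [0.46315492 0.19744501 0.31713659] axis [ 0.2928478   0.02446028 -0.95584615]
6.95 [0.53844933 0.20363648 0.17516255] [-2.89245940e-04 -4.24653040e-02  9.99097879e-01 -2.05515978e-04] [ 0.07107581  0.6744654  -0.35382569] 0.01097128090103776
slot 0.66 [268.6, 168.0]
testbox 0.64 [266.2, 151.0]
```

View pics/w4.png

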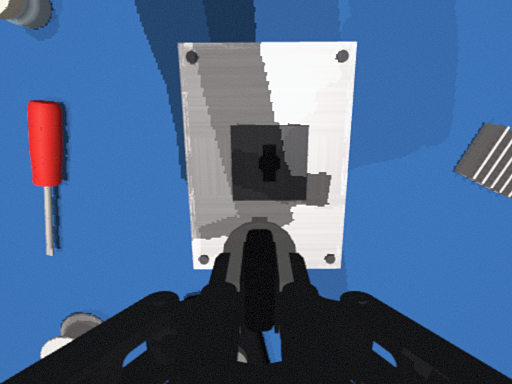

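The slot shows at about (269,162), with the insert spanning (231–308, 125–200). I'll measure the slot, insert and lid.

```bash
python3 - <<'E'
from h import *
f=dict(np.load("pics/w4.npz")); P=cloud(f); z=P[...,2]
g=cv2.cvtColor(f["img"],cv2.COLOR_BGR2GRAY)
cv2.imwrite("pics/w4z.png",cv2.resize(f["img"][110:240,210:330],None,fx=5,fy=5,interpolation=cv2.INTER_CUBIC))
m=np.zeros((384,512),bool); m[30:215,160:370]=1; m[240:,:]=0
print([ (round(float(np.median(z[a:b,c:d])),4)) for a,b,c,d in((60,110,220,330),(130,150,240,260),(155,168,267,271))])
# slot hole: lower than insert top
k=np.zeros_like(m);k[135:190,245:295]=1
h=k&(z<.0705); print("hole",h.sum(), np.where(h.any(1))[0][[0,-1]],np.where(h.any(0))[0][[0,-1]])
h2=(k&(g<25)); h2=h2.astype(np.uint8); n,l,st,c=cv2.connectedComponentsWithStats(h2); i=1+np.argmax(st[1:,4]); print(st[i],c[i],[pt(f,*c[i],.075)])
# insert rectangle via depth
ins=m&(z>.0735)&(z<.0775); q=P[ins]; print("ins",ins.sum(),cv2.minAreaRect((q[:,:2]*1000).astype(np.float32)))
lid=m&(z>.0665)&(z<.0790);
q=P[(z>.066)&(z<.079)&(np.arange(384)[:,None]<275)&(np.abs(P[...,1]-.2)<.09)];print("lid",cv2.minAreaRect((q[:,:2]*1000).astype(np.float32)))
hs=h; q=np.array([pt(f,u,v,.075) for v,u in zip(*np.where(hs))]); 
if len(q): print("slot rect",q.mean(0),cv2.minAreaRect((q[:,:2]*1000).astype(np.float32)))
E
```

```text
[0.0715, 0.0745, 0.0658]
hole 610 [145 182] [259 280]
[258 145  22  37 576] [268.89236111 162.86631944] [array([0.51123011, 0.20863755, 0.075     ])]
ins 4901 ((491.721923828125, 207.9571990966797), (120.62247467041016, 113.45700073242188), 6.964897632598877)
lid ((514.995361328125, 207.9134521484375), (170.69210815429688, 120.54846954345703), 5.127349376678467)
slot rect [0.51126061 0.20890488 0.075     ] ((511.8861999511719, 209.16004943847656), (27.529773712158203, 15.413783073425293), 4.797116756439209)
```

View pics/w4z.png

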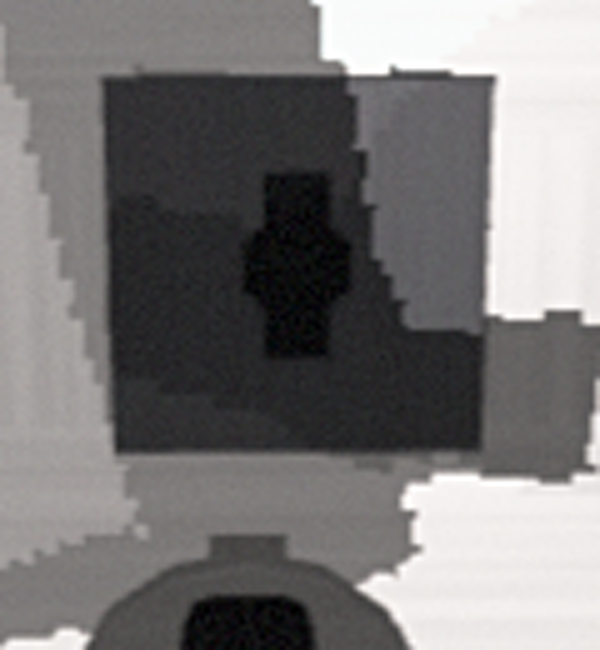

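The zoom clearly shows the slot, and also the T-head's front end poking out below the flange at about (248,535) in the zoom. That lets me check hand-eye alignment in the same picture.

```bash
python3 - <<'E'
from h import *
f=dict(np.load("pics/w4.npz"))
T=np.array([.53845,.20364,.17516]); a=np.deg2rad(180+4.87) if 0 else 2*np.arctan2(.99910,-.042465)
print("tool yaw",np.rad2deg(a))
ex=np.array([np.cos(a),np.sin(a),0]);ey=np.array([-np.sin(a),np.cos(a),0]);ez=np.array([0,0,1.])
O=T-.0228*ez
im=cv2.resize(f["img"][110:240,210:330],None,fx=5,fy=5,interpolation=cv2.INTER_CUBIC)
def d(X,c): 
    p=(proj(f,X)-[210,110]+.5)*5; cv2.circle(im,tuple(np.int32(p)),3,c,-1)
for x in(13,):
  for y in(-4,4):
    for z in(0,6): X=O+(ex*x+ey*y+ez*z)/1000; print(x,y,z,proj(f,X)); d(X,(0,0,255))
for t in np.linspace(-1.5,1.5,25):
    for z,c in((16.5,(0,255,0)),(20.5,(255,255,0))): d(O+(18*np.cos(t)*ex+18*np.sin(t)*ey+z*ez)/1000,c)
for s in(-16,16):
  for y in(-6,6): d(O+(ex*s+ey*y+ez*54.5)/1000,(255,0,255))
cv2.imwrite("pics/ov4.png",im)
E
```

```text
tool yaw 184.8675842873577
13 -4 0 [266.51731186 217.98897862]
13 -4 6 [266.76569786 222.20018072]
13 4 0 [251.2426668  218.00620102]
13 4 6 [250.97619739 222.21788917]
```

View pics/ov4.png

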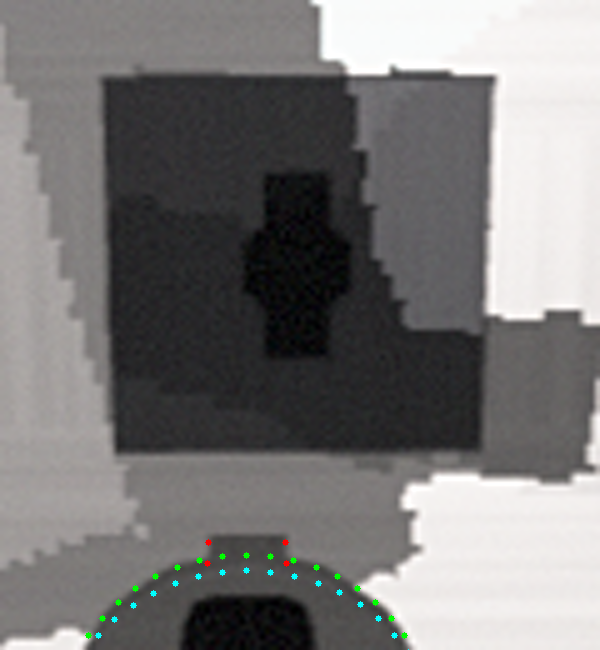

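The overlay agrees within about 1 px: the fastener sits roughly 0.7 mm forward and 0.25 mm to the +y side of nominal. The slot is at about (0.5112, 0.2087), so the shift is (-0.0266, +0.0048).

Request:
servo_tool(moves="-0.0132 0.0024 0 0 0 0 1;-0.0134 0.0024 -0.01 0 0 0 1;0 0 -0.03 0 0 0 1;0 0 -0.015 0 0 0 1;0 0 -0.005 0 0 0 1")

```text
clock: 7.47
tool_pos: [0.5084, 0.2085, 0.1125]
ee_rot: [-0.003, -0.043, 0.999, -0.001]
ft_force: [-0.2, -1.0, -2.0]
finger_gap: 0.0111
```

Request:
servo_tool(moves="0 0 0 0 0 0 1;0 0 0 0 0 0 1;0 0 0 0 0 0 1;0 0 0 0 0 0 1")

```text
clock: 7.8
tool_pos: [0.5134, 0.2095, 0.1169]
ee_rot: [0.001, -0.043, 0.999, 0.0]
ft_force: [0.3, 0.9, -1.0]
finger_gap: 0.011
```

```bash
python3 w.py w5; cat > ov.py <<'E'
from h import *
import sys
n=sys.argv[1]; f=dict(np.load(f"pics/{n}.npz")); r0,c0=int(sys.argv[2]),int(sys.argv[3])
S=manip.state(); T=np.array(S["tool_pos"]); q=S["ee_rot"]; a=2*np.arctan2(q[2],q[1])
print("yaw",np.rad2deg(a)%360)
ex=np.array([np.cos(a),np.sin(a),0]);ey=np.array([-np.sin(a),np.cos(a),0]);ez=np.array([0,0,1.])
O=T-.0228*ez-np.array([.0007,-.00025,0])
im=cv2.resize(f["img"][r0:r0+110,c0:c0+140],None,fx=5,fy=5,interpolation=cv2.INTER_CUBIC)
raw=im.copy()
def d(X,c):
    p=(proj(f,X)-[c0,r0]+.5)*5; cv2.circle(im,tuple(np.int32(p)),2,c,-1)
for y in(-4,0,4):
    for z in(0,6): d(O+(ex*13+ey*y+ez*z)/1000,(0,0,255))
for t in np.linspace(-1.5,1.5,25):
    for z,c in((16.5,(0,255,0)),): d(O+(18*np.cos(t)*ex+18*np.sin(t)*ey+z*ez)/1000,c)
C=np.array([.5112,.2087,.075])
for x in(-14.5,14.5):
  for y in(-5,5): d(C+(ex*x+ey*y)/1000,(255,0,255))
cv2.imwrite(f"pics/ov_{n}.png",im); cv2.imwrite(f"pics/raw_{n}.png",raw)
E
python3 ov.py w5 130 190
```

```text
cam [0.43773125 0.20301647 0.25865729] axis [ 0.29621672  0.02632991 -0.95475776]
7.85 [0.51330411 0.20950064 0.11670384] [ 1.26328207e-03 -4.33400461e-02  9.99059537e-01  2.92554834e-04] [-0.00469628  0.02707596 -0.09600072] 0.011095344916686138
yaw 184.96796373258198
```

View pics/w5.png

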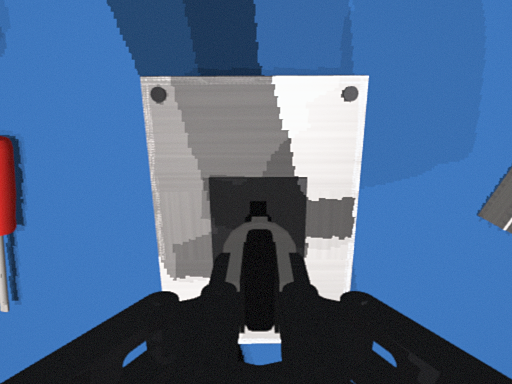

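View pics/ov_w5.png

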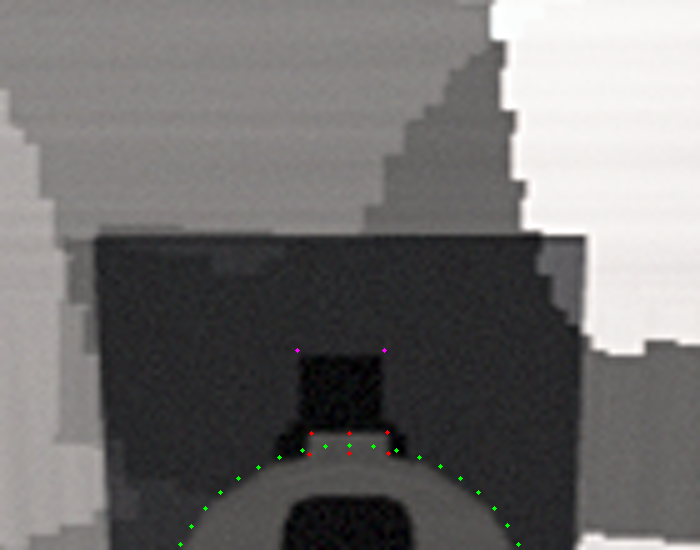

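Request:
servo_tool(moves="0 0 0 0 0 0 1;0 0 0 0 0 0 1;0 0 0 0 0 0 1;0 0 0 0 0 0 1;0 0 0 0 0 0 1")

```text
clock: 8.27
tool_pos: [0.5122, 0.2092, 0.1153]
ee_rot: [0.0, -0.043, 0.999, 0.0]
ft_force: [0.4, -0.2, -1.4]
finger_gap: 0.0114
```

```bash
python3 w.py w6;python3 ov.py w6 130 190
```

```text
cam [0.43687158 0.20277997 0.25734454] axis [ 0.29356816  0.02561339 -0.95559494]
8.3167 [0.51210093 0.20919645 0.11527199] [-6.91347547e-05 -4.34140211e-02  9.99057164e-01 -2.54794746e-05] [-1.37188827 -0.29902747 -0.9147323 ] 0.01118972436028489
yaw 184.9764444643211
```

View pics/ov_w6.png

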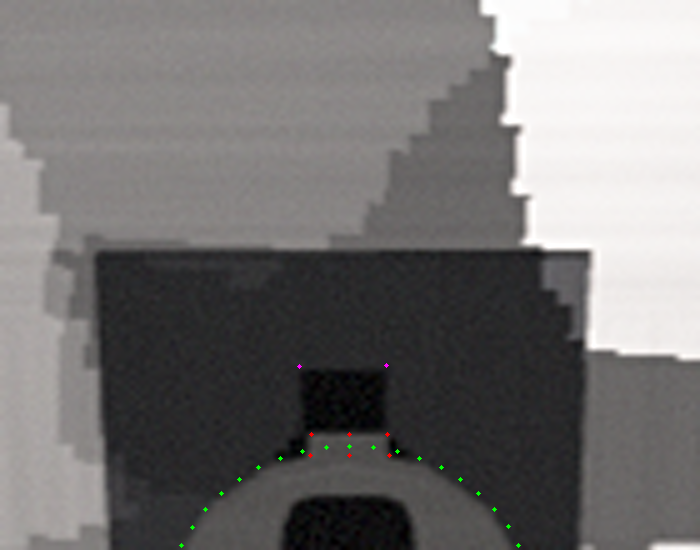

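Request:
servo_tool(moves="0 -0.0006 -0.003 0 0 0 1;0 0 -0.004 0 0 0 1;0 0 -0.003 0 0 0 1;0 0 -0.002 0 0 0 1;0 0 0 0 0 0 1")

```text
clock: 8.73
tool_pos: [0.5115, 0.2084, 0.1024]
ee_rot: [-0.001, -0.043, 0.999, -0.0]
ft_force: [-0.3, 0.2, -0.8]
finger_gap: 0.0112
```

Request:
servo_tool(moves="0 0 0 0 0 0 1;0 0 0 0 0 0 1;0 0 0 0 0 0 1;0 0 0 0 0 0 1;0 0 0 0 0 0 1")

```text
clock: 9.15
tool_pos: [0.5123, 0.2086, 0.1035]
ee_rot: [0.0, -0.043, 0.999, 0.0]
ft_force: [-0.7, -0.1, -1.8]
finger_gap: 0.0111
```

```bash
python3 w.py w7;python3 ov.py w7 150 190
```

```text
cam [0.43696693 0.20221727 0.24548847] axis [ 0.29392987  0.02572048 -0.95548087]
9.2 [0.51228872 0.2086536  0.10346753] [ 1.67429255e-04 -4.34368167e-02  9.99056161e-01  3.96579623e-05] [-0.75450834  0.24903482 -0.74241782] 0.011115519460551643
yaw 184.97905916444427
```

View pics/ov_w7.png

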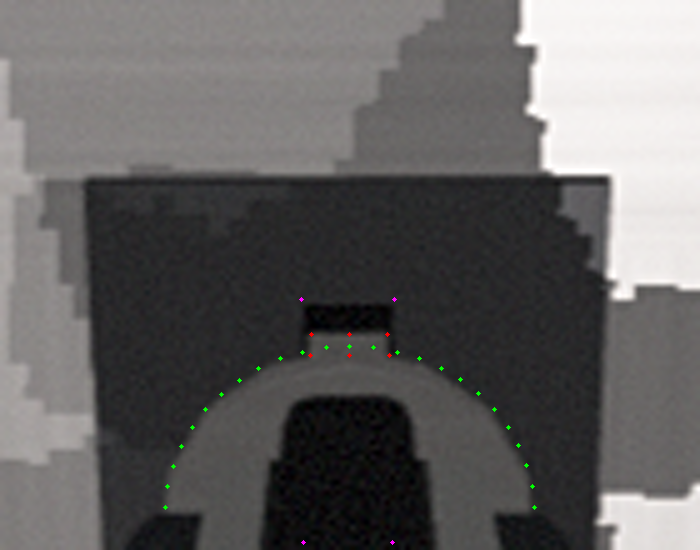

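Head and slot columns agree within 0.1 mm (349.5 vs 348.5 in the zoom). Descending in small steps with force checks.

Request:
servo_tool(moves="0 0 -0.002 0 0 0 1;0 0 -0.002 0 0 0 1;0 0 -0.001 0 0 0 1;0 0 -0.001 0 0 0 1;0 0 0 0 0 0 1")

```text
clock: 9.62
tool_pos: [0.5119, 0.2085, 0.0969]
ee_rot: [-0.0, -0.043, 0.999, -0.0]
ft_force: [0.1, 0.4, -0.9]
finger_gap: 0.0108
```

Request:
servo_tool(moves="0 0 -0.001 0 0 0 1;0 0 -0.001 0 0 0 1;0 0 -0.001 0 0 0 1;0 0 0 0 0 0 1;0 0 0 0 0 0 1")

```text
clock: 10.03
tool_pos: [0.5121, 0.2086, 0.0942]
ee_rot: [-0.0, -0.043, 0.999, -0.0]
ft_force: [-0.2, 0.0, -0.9]
finger_gap: 0.0109
```

Request:
servo_tool(moves="0 0 -0.002 0 0 0 1;0 0 -0.002 0 0 0 1;0 0 -0.001 0 0 0 1;0 0 -0.001 0 0 0 1;0 0 0 0 0 0 1")

```text
clock: 10.45
tool_pos: [0.5119, 0.2086, 0.088]
ee_rot: [-0.0, -0.043, 0.999, -0.0]
ft_force: [-0.2, -0.0, -0.9]
finger_gap: 0.011
```

Request:
servo_tool(moves="0 0 -0.001 0 0 0 1;0 0 0 0 0 0 1;0 0 -0.001 0 0 0 1;0 0 0 0 0 0 1;0 0 0 0 0 0 1")

```text
clock: 10.87
tool_pos: [0.5126, 0.2087, 0.0869]
ee_rot: [0.0, -0.043, 0.999, 0.0]
ft_force: [-0.9, -0.8, 2.9]
finger_gap: 0.011
```

Plunger contact at TCP z≈0.087. Pressing about 5 mm deeper.

Request:
servo_tool(moves="0 0 -0.001 0 0 0 1;0 0 -0.001 0 0 0 1;0 0 -0.001 0 0 0 1;0 0 -0.001 0 0 0 1;0 0 0 0 0 0 1")

```text
clock: 11.28
tool_pos: [0.5127, 0.2088, 0.083]
ee_rot: [0.001, -0.043, 0.999, 0.0]
ft_force: [-2.0, -1.1, 7.6]
finger_gap: 0.011
```

Request:
servo_tool(moves="0 0 -0.0005 0 0 0 1;0 0 -0.0005 0 0 0 1;0 0 0 0 0 0 1;0 0 0 0 0 0 1")

```text
clock: 11.62
tool_pos: [0.5127, 0.2088, 0.0824]
ee_rot: [0.001, -0.043, 0.999, 0.0]
ft_force: [-1.6, -0.8, 8.6]
finger_gap: 0.0114
```

Request:
servo_tool(moves="-0.0004 0 -0.0004 0 0 0 1;0 0 -0.0003 0 0 0 1;0 0 0 0 0 -2 1;0 0 0 0 0 -4 1;0 0 0 0 0 -4 1")

```text
clock: 12.03
tool_pos: [0.513, 0.2089, 0.082]
ee_rot: [0.001, 0.045, 0.999, 0.0]
ft_force: [-0.9, -0.9, 8.4]
finger_gap: 0.0113
```

Request:
servo_tool(moves="0 0 0 0 0 -4 1;0 0 0 0 0 -4 1;0 0 0 0 0 -4 1;0 0 0 0 0 -4 1;0 0 0 0 0 -4 1")

```text
clock: 12.45
tool_pos: [0.5136, 0.209, 0.0822]
ee_rot: [0.002, 0.218, 0.976, 0.001]
ft_force: [-0.9, -0.7, 8.5]
finger_gap: 0.0108
```

Request:
servo_tool(moves="-0.0005 0 0 0 0 -4 1;0 0 0 0 0 -4 1;0 0 0 0 0 -4 1;0 0 0 0 0 -4 1;0 0 0 0 0 -4 1")

```text
clock: 12.87
tool_pos: [0.5135, 0.2091, 0.0824]
ee_rot: [0.002, 0.384, 0.923, 0.001]
ft_force: [-0.4, -0.7, 8.0]
finger_gap: 0.0113
```

Request:
servo_tool(moves="0 0 0 0 0 -4 1;0 0 0 0 0 -4 1;0 0 0 0 0 -4 1;0 0 0 0 0 -4 1;0 0 0 0 0 -4 1")

```text
clock: 13.28
tool_pos: [0.5135, 0.2091, 0.0824]
ee_rot: [0.002, 0.539, 0.842, 0.002]
ft_force: [-0.8, -0.6, 8.5]
finger_gap: 0.0111
```

Request:
servo_tool(moves="0 0 0 0 0 -4 1;0 0 0 0 0 -4 1;0 0 0 0 0 -4 1;0 0 0 0 0 -4 1;0 0 0 0 0 0 1")

```text
clock: 13.7
tool_pos: [0.5134, 0.209, 0.0823]
ee_rot: [0.001, 0.651, 0.76, 0.002]
ft_force: [-0.5, -1.1, 7.2]
finger_gap: 0.0113
```

Request:
servo_tool(moves="0 0 0 0 0 -2 1;0 0 0 0 0 -1.9 1;0 0 0 0 0 0 1;0 0 0 0 0 0 1;0 0 0 0 0 0 1")

```text
clock: 14.12
tool_pos: [0.5134, 0.209, 0.0823]
ee_rot: [0.001, 0.675, 0.738, 0.002]
ft_force: [-0.2, -1.0, 9.5]
finger_gap: 0.0114
```

```bash
python3 w.py w8;python3 ov.py w8 150 190
```

```text
cam [0.50561232 0.28373635 0.22437686] axis [ 0.03049748 -0.29178797 -0.9559967 ]
14.1667 [0.51339186 0.20902875 0.08231929] [0.00137093 0.67509844 0.73772433 0.00174229] [-0.10994338  1.03660736  8.60058198] 0.01145888669058122
yaw 95.07615257278954
```

View pics/w8.png

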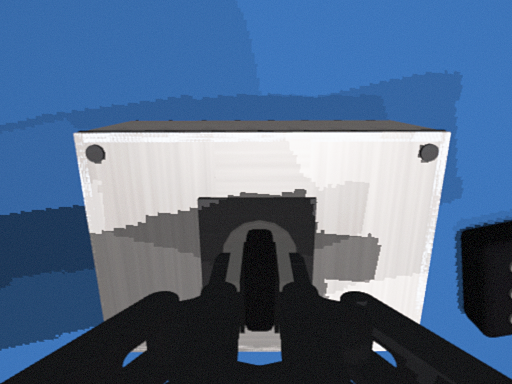

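Request:
servo_tool(moves="0 0 0.001 0 0 0 1;0 0 0.001 0 0 0 1;0 0 0.0005 0 0 0 1;0 0 0 0 0 0 1;0 0 0 0 0 0 1", grip_force=20)

```text
clock: 14.58
tool_pos: [0.5133, 0.209, 0.0845]
ee_rot: [0.001, 0.675, 0.738, 0.002]
ft_force: [1.4, 0.0, 6.4]
finger_gap: 0.011
```

The spring still pushes at 6.4 N after a 2.2 mm rise, so the head is entering the notches. Releasing.

Request:
servo_tool(moves="0 0 0 0 0 0 0.8;0 0 0 0 0 0 0.6;0 0 0 0 0 0 0.4;0 0 0 0 0 0 0.3;0 0 0 0 0 0 0.3")

```text
clock: 15.0
tool_pos: [0.5102, 0.2083, 0.0821]
ee_rot: [-0.001, 0.675, 0.738, -0.001]
ft_force: [0.5, -0.4, -0.2]
finger_gap: 0.0599
```

Request:
servo_tool(moves="0 0 0 0 0 0 0.3;0 0 0 0 0 0 0.3;0 0 0.02 0 0 0 0.3;0 0 0.03 0 0 0 0.3;0 0 0.04 0 0 0 0.3")

```text
clock: 15.42
tool_pos: [0.5082, 0.2078, 0.1706]
ee_rot: [-0.002, 0.675, 0.738, -0.003]
ft_force: [0.9, 0.5, 0.5]
finger_gap: 0.0597
```

Request:
servo_tool(moves="0 0 0.02 0 0 0 0.3;0 0 0 0 0 0 0.3;0 0 0 0 0 0 0.3;0 0 0 0 0 0 0.3;0 0 0 0 0 0 0.3")

```text
clock: 15.83
tool_pos: [0.5098, 0.2082, 0.1911]
ee_rot: [-0.001, 0.675, 0.738, -0.002]
ft_force: [1.0, -0.0, 0.3]
finger_gap: 0.0598
```

```bash
python3 w.py w9; python3 - <<'E'
from h import *
f=dict(np.load("pics/w9.npz")); P=cloud(f); z=P[...,2]
d=np.hypot(P[...,0]-.512,P[...,1]-.209)
for lo,hi in((.1,.13),(.078,.09)):
    k=(z>lo)&(z<hi)&(d<.03); print(lo,k.sum(),np.percentile(z[k],[10,50,90]),cv2.minAreaRect((P[k][:,:2]*1000).astype(np.float32)))
    if lo<.1: print("flange z hist",np.histogram(z[k],12))
k=(z>.0735)&(z<.0765)&(d<.04)&(d>.022);print("insert",np.median(z[k]))
E
```

```text
cam [0.50314122 0.28316476 0.33310442] axis [ 0.02289986 -0.29341613 -0.95571051]
15.8833 [0.50979572 0.20818953 0.1910717 ] [-0.00104519  0.67510681  0.73771743 -0.00164047] [-0.05589658 -0.52141219 -0.13348073] 0.05942378402472552
0.1 851 [0.11393233 0.11739409 0.11848855] ((513.2737426757812, 210.27801513671875), (11.863106727600098, 31.293481826782227), 5.435085296630859)
0.078 913 [0.08302318 0.08390765 0.08477926] ((512.8990478515625, 210.8359375), (35.16797637939453, 32.981170654296875), 7.679194450378418)
flange z hist (array([  2,  15,  26, 203, 384, 232,  29,   8,   4,   3,   3,   4]), array([0.08020447, 0.08101489, 0.0818253 , 0.08263571, 0.08344612,
       0.08425653, 0.08506694, 0.08587735, 0.08668777, 0.08749818,
       0.08830859, 0.089119  , 0.08992941]))
insert 0.07448331427817202
```

View pics/w9.png

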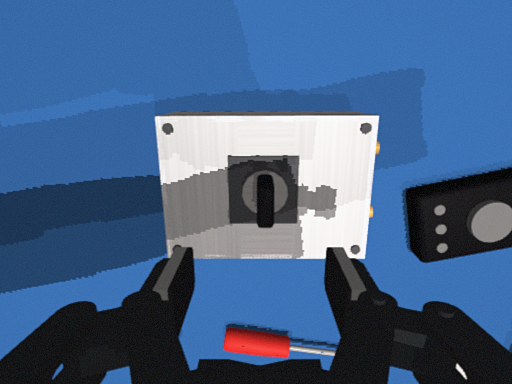

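The flange top is 9.4 mm above the insert (9.5 expected when locked, 6.5 if not). The yaw is across the slot and the gripper is clear, so I'm handing in.

```bash
python3 -c "
from h import *
print(manip.hand_in())"
```

```text
the job is handed in; nothing more can be done
None
```

The fastener is in the slot, turned a quarter turn and locked in the notches. I handed the job in at about 16 s of robot time, and the hand-in gave no verdict.

**What I did:** I lifted the fastener straight out of the grey holder and found the floating slot about 3 mm off centre with the wrist camera. The head went in without any measurable contact force. I pressed it about 5 mm onto the plunger (about 9.5 N at most on the wrist), turned it 90°, eased up 2 mm, let go and moved the gripper clear.

**Last checks, from the wrist camera:**
- **Height:** the flange top sits 9.4 mm above the insert. That puts the head about 11.1 mm below the insert's top face, where 9.5 to 12.8 mm counts as locked.
- **Turn:** the grip points along about 95.4° against about 95° for a full quarter turn.
- **Position and tilt:** it stands within about 4 mm of the slot's nominal centre. The grip top and flange centres agree within 1 mm, so it is close to upright.
- **Clearance:** the gripper is open about 11 cm above the fastener's seat, with wrist force near zero.

I didn't take a final overview picture. Nothing in the wrist views or force readings suggested that anything else on the bench had been touched. No check failed. The only disagreement was about 3 mm in the holder's position and 4 mm in the box's between the top and wrist cameras, and I relied on the wrist camera.

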